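Set up the draining stand: cup under the spout, leg down, frame held upright

ROBOT

A 6-joint arm with a two-finger parallel gripper is mounted at the origin on the work surface. World frame = base frame: x ahead of the robot, y to its left, z up, the work surface at z = 0. Lengths are in m, angles in rad, forces in N, time in s.
With the tool pointing down it reaches from about 0.35 to 0.725 m from the base axis. Payload 6 kg.
Tool frame: the origin (TCP) lies at the very end of the fingers, on their centre line; the grasp point (between the pads) lies 19 mm behind it; z points along the fingers, y is the line along which they close (so a half turn about z gives the same grasp; the last joint's range is limited). The gripper opens to 85 mm and grips with 20 to 120 N. Pads are 22 mm wide; open, the fingers measure 114 mm over their backs; the gripper's body (76 mm by 85 mm) begins 54 mm behind the grasp point. The pads swing forward as they close: fully open they stand 13 mm farther back than shut.
Start: joints at [-0.88, 0.04, 0.085, 0, -1.615, -0.334], TCP at [0.21, -0.562, 0.231] pointing down, gripper open.
Joint ranges: [-2.56, 2.56], [-1.29, 2.01], [-1.08, 1.49], [-3.29, 1.98], [-2.81, -0.18], [-2.99, 2.99]. Speed limits (rad/s): [2.57, 2.57, 3.01, 3.14, 3.14, 3.14].

INTERFACE

Orientations are given as a rotation vector (axis times angle).
In Python, from cell import robot gives the robot as it stands.
- The arm moves only by the shell command python3 -m pendant 'ROWS' [FORCE]. ROWS is JSON, a list of rows, each an object of numbers: "dx", "dy", "dz": the shift along the world's x, y, z in m; "roll": the turn about the world's z in rad; "fingers": the opening, from 0 (shut) to 1 (fully open). A call has 1 to 10 rows; each row is the pose to reach, as a shift and turn from the pose commanded when the call began; what a row does not reach only later rows make up. A row lasts 1/8 s, in which the tool goes at most 62.5 mm and 10.7 degrees, less where a joint would pass 70% of its speed; a pose out of reach is approached as far as the arm can. A call with a gripper value outside its range is refused whole. The fingers move at their own pace and stop on an object; FORCE is the grip in N (left out, the last holds). Time passes only in rows, so rows that repeat a pose let the fingers close. It gives the time, the measured TCP pose, the force, the opening and the grip force at its end, in the units of the state.
- robot.state(): the state, without advancing time (a new reading comes with each control period).
- robot.snapshot(name): name is "scene" or "side" or "wrist"; returns (picture, depth): 400x640x3 uint8, red, green, blue; 400x640 float32, m along the optical axis (not along the pixel's ray), 0 where there is no reading.
- robot.get_calibration(name): a dict with "vfov" (degrees; the focal length in pixels is half the picture's height over the tangent of half this angle, whatever the lens; pixels are square), "cx", "cy" (the principal point, pixels), "rvec" (rotation vector, rad) and "tvec" (3), from world to camera coordinates, as OpenCV has them. Camera axes: x right, y down, z forward; pixel columns grow to the right and rows downward; lengths in m; the calibration is good to about 2 mm. A picture is of the moment at which its call begins: read the wrist's pose just before it. get_calibration takes no time and is no camera call; for the wrist camera it gives the pose at the moment of the call.
- robot.finish_job(): hands the job in; it is judged then, once.
Trained networks look in the newest picture that a camera, given by its name, has taken for a name from the list of things; names that differ only in an ending like _2 or _b are one class to them, and where a whole thing is asked for, a point or a joint stands for the part that bears it (a point fixed in the world has none). Each returns a list of dicts, best first, with "p" (0 to 1); they miss things now and then, are a little off and sometimes report something else, mostly with a low value. They report only what shows in the picture. A call takes as long as a camera call. They do not tell look-alikes from the thing itself.
- robot.masks_of(label, camera): "mask" (400x640 bool, what is visible of it) and "location" ([column, row] in pixels, amid what is visible of it).
The state is a dict: "time": time; "q": joint angles; "joint_velocities": joint speeds; "joint_efforts": joint torques, N m; "eef_pos": TCP position; "eef_rot": TCP orientation; "contact_force": force on the tool from outside, world axes, zero at the start; "wrist_torque": the same for the moment, N m; "gripper_width": opening from 0.0 (shut) to 1.0 (fully open); "gripper_force": force on a finger pad.
Only numpy, scipy, OpenCV 4.12 (cv2) and the standard library are available. Lean on these libraries where they do the work, as an engineer would, in place of code of your own. Each camera call takes 0.05 s, during which the arm holds its last target. There are 200 camera calls.

TASK

Get the chopping-board draining stand ready for loading: first stand the small steel drip cup on the counter centred under the tip of the stand's spout and let go of it, then flip the stand's back leg over past its centre so that it drops all the way down. Last, tip the sprung frame back until it is upright and finish while holding it there with the fingers (it springs forward if let go), leaving the cup in its place and the jar, mug and pepper mill undisturbed.

Things in the scene. Friction and masses are not known exactly. Their poses are not given: they have to be found in the camera images.
- stand: fixed steel draining stand. Origin on the counter below the middle of the frame's hinge line; x to its back (leg side), y along the hinge to the spout end, z up. Drip tray x -102 to 13, y -110 to 110 mm, floor 44 to 48 mm up, rim 60 mm up, on four feet. Spout: channel at the +y end, x -62 to -38, ending at y = 152; underside 48, top 58 mm above the counter.
- spout_tip (a point): point on the spout's underside near its end, 48 mm above the counter, at (-50, 145, 48) mm in the stand's frame; the cup's axis belongs straight below it. A cup centred there clears the tray's feet. The 40 mm high cup goes under the spout when slid in low, e.g. from the +y side; it cannot be lowered there from above.
- cup: loose low steel cup, straight-sided, open at the top, outside diameter 56, height 40, wall 3 mm, 70 to 130 g; origin at the centre of its underside. Can be gripped across its outside from above; with the fingers on the sides facing the stand's +x and -x, the spout lies between them.
- frame (a joint): hinge of the open frame of steel bars, rad: 0 = on its front stop, leaning 0.40 rad towards the tray (-x of the stand); 0.40 = upright; grows as it tips back. Spring and weight turn it forward with about 0.5 N m (3 N at the top bar when upright). Its back stop is at 0.44, where the lowered leg's foot just reaches the counter; only the hand keeps it from springing forward.
- frame_hinge (a point): middle of the frame's hinge line, along the stand's y, 60 mm above the counter. In the frame's own axes (x back, z up along the frame): outer uprights at y = +-75 and top bar at z = 165 mm, 10 mm round bar; two 6 mm rods at y = +-45 mm; two board prongs reach 50 mm to the front near the bottom. This point turns with the frame.
- top_bar (a point): middle of the frame's top bar (10 mm round bar, 150 mm long along the stand's y), on its axis, 165 mm from the hinge line; about 212 mm above the counter while leaning, 225 mm when upright. It can be pinched from above in its middle once the leg is down (free for 40 mm either side), or pushed from the front.
- leg (a joint): leg (kickstand) hinge behind the frame, rad, along the stand's y: 0 = folded up along the frame; grows as it swings back and down; 2.51 = fully down on its stop. Over-centre by its heavy foot: with the frame leaning it falls back to 0 if let go below about 0.35, and down by itself beyond about 0.45. Under 2 N at its end moves it. Leg direction in the frame's x-z plane at value q: (sin q, cos q).
- leg_pivot (a point): middle of the leg's pivot: 18 mm behind the frame and 70 mm up it from the hinge line.
- leg_foot (a point): centre of the rubber foot at the leg's free end, 145 mm from the pivot: a lying cylinder 18 mm in diameter, 36 mm long along the stand's y. The leg is a flat steel strip 20 mm wide, 6 mm thick. Folded up, the leg stands 54 mm proud above the top bar, where it can be pushed back from the front.
- jar: amber glass jar with a steel lid, 64 mm across, 85 mm high; a bystander, to be left alone; origin at its underside
- mug: white ceramic mug, 76 mm across, 90 mm high; a bystander, to be left alone; origin at its underside
- mill: dark wooden pepper mill, 52 mm across, 148 mm high; a bystander, to be left alone; origin at its underside
Mind the look-alikes: they are no part of the job. Several things look just like the cup: the one meant starts farthest to the robot's left.

How it is judged:
By the outcome, as a careful person would: the job done as asked, in the order asked, and still so for the second after the job is handed in, while the arm keeps its last pose, push and grip.
It also fails if it takes over 72 s, if anything falls off the work surface, if the arm or the gripper's body presses on something with over 40 N, if the wrist force passes 120 N, or if a joint passes its speed limit or range.

## Working session

There is one attempt and no reset: what is moved stays moved. The work goes in short steps, Python scripts to look and compute and a shell command to move; the robot and the scene stay as the last step left them, time stands still between calls to the robot, and variables do not carry over. Pictures are saved under pics/ and viewed, at most 10 in all, crops included, and the job is handed in when it is done.

```bash
mkdir -p pics; ls
cat > h.py <<'E'
import numpy as np, cv2
from cell import robot
def cal(c):
    k=robot.get_calibration(c); f=200/np.tan(np.radians(k['vfov'])/2)
    R=cv2.Rodrigues(np.array(k['rvec'],float))[0]; return f,k['cx'],k['cy'],R,np.array(k['tvec'],float)
def cloud(c,d,K=None):
    f,cx,cy,R,t=K or cal(c); v,u=np.mgrid[:400,:640]
    P=np.stack([(u-cx)/f*d,(v-cy)/f*d,d],-1); return (P-t)@R
def proj(c,p,K=None):
    f,cx,cy,R,t=K or cal(c); q=R@np.array(p)+t; return q[0]/q[2]*f+cx,q[1]/q[2]*f+cy
def save(n,im): cv2.imwrite(f'pics/{n}.png',im[:,:,::-1])
E
python3 - <<'E'
from h import *
for c in ['scene','side']:
    K=cal(c); im,d=robot.snapshot(c); save(c+'0',im); P=cloud(c,d,K)
    np.savez(f'{c}0.npz',im=im,d=d,P=P)
    print(c,'campos',(-K[3].T@K[4]).round(3))
    for l in ['cup','stand','frame','leg','jar','mug','mill']:
        for r in robot.masks_of(l,c):
            m=r['mask']&(d>0); 
            if m.sum()<10: continue
            q=P[m]; print(l,round(r['p'],2),np.round(r['location']),m.sum(),np.percentile(q,[2,50,98],axis=0).round(3).tolist())
E
```

```text
pics
scene campos [1.074 0.297 0.932]
cup 0.84 [454. 255.] 482 [[0.468, 0.335, 0.0], [0.486, 0.361, 0.017], [0.522, 0.385, 0.04]]
cup 0.82 [419. 247.] 476 [[0.498, 0.246, 0.001], [0.515, 0.271, 0.017], [0.551, 0.297, 0.04]]
cup 0.69 [427. 218.] 470 [[0.387, 0.243, -0.001], [0.417, 0.269, 0.018], [0.454, 0.296, 0.04]]
cup 0.68 [402. 277.] 500 [[0.603, 0.245, -0.0], [0.622, 0.27, 0.014], [0.656, 0.295, 0.04]]
stand 0.57 [306. 188.] 4323 [[0.371, -0.191, -0.002], [0.533, -0.063, 0.057], [0.593, 0.057, 0.266]]
frame 0.62 [301. 170.] 1687 [[0.403, -0.146, -0.0], [0.538, -0.065, 0.145], [0.584, 0.013, 0.271]]
leg 0.86 [302. 153.] 522 [[0.5, -0.088, 0.129], [0.528, -0.067, 0.213], [0.567, -0.053, 0.273]]
jar 0.89 [242. 143.] 611 [[0.455, -0.343, 0.002], [0.492, -0.306, 0.059], [0.51, -0.287, 0.086]]
jar 0.66 [457. 256.] 456 [[0.468, 0.335, 0.0], [0.485, 0.361, 0.017], [0.522, 0.384, 0.04]]
mug 0.86 [198. 191.] 1093 [[0.621, -0.412, -0.002], [0.672, -0.317, 0.054], [0.709, -0.282, 0.089]]
mill 0.75 [391. 314.] 812 [[0.723, 0.263, 0.0], [0.755, 0.286, 0.11], [0.767, 0.308, 0.145]]
side campos
[... 470 characters left out ...]
[0.588, 0.06, 0.268]]
frame 0.78 [345. 189.] 927 [[0.495, -0.15, 0.046], [0.534, -0.057, 0.146], [0.579, 0.015, 0.274]]
leg 0.64 [351. 164.] 235 [[0.495, -0.315, 0.073], [0.519, -0.063, 0.22], [0.561, -0.052, 0.275]]
jar 0.95 [366. 163.] 414 [[0.446, -0.342, 0.003], [0.474, -0.297, 0.056], [0.503, -0.282, 0.091]]
mug 0.94 [315. 155.] 565 [[0.632, -0.357, 0.007], [0.667, -0.295, 0.06], [0.702, -0.28, 0.092]]
mug 0.16 [346. 189.] 1063 [[0.495, -0.316, 0.001], [0.535, -0.059, 0.137], [0.579, 0.015, 0.273]]
mill 0.95 [254. 293.] 681 [[0.716, 0.273, 0.003], [0.734, 0.3, 0.087], [0.763, 0.31, 0.146]]
mill 0.63 [352. 166.] 226 [[0.496, -0.342, 0.003], [0.521, -0.062, 0.217], [0.558, -0.052, 0.275]]
```

View pics/scene0.png

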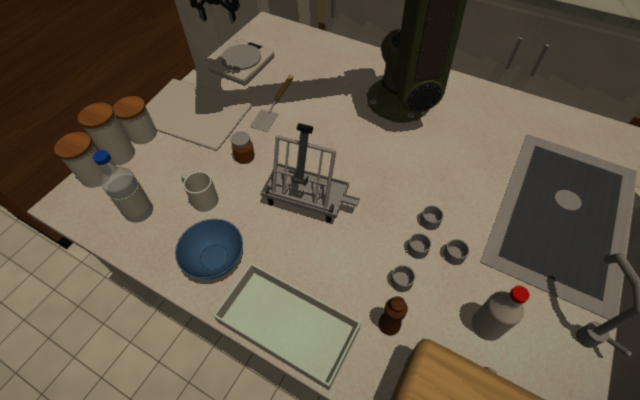

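View pics/side0.png

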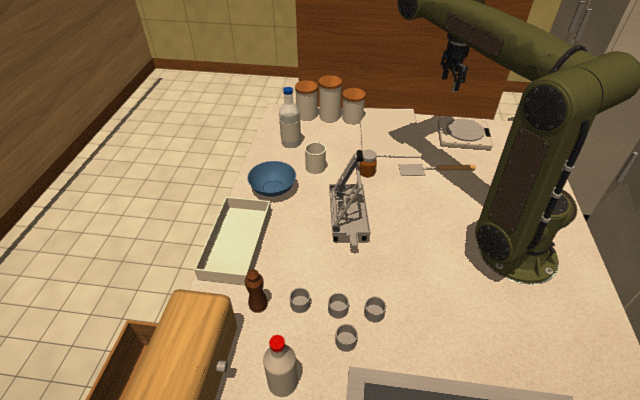

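Run:
```python
import numpy as np, cv2
for c in ['scene','side']:
    P=np.load(c+'0.npz')['P']
    b=(P[...,0]>.3)&(P[...,0]<.75)&(P[...,1]>-.25)&(P[...,1]<.15)
    m=b&(P[...,2]>.04)&(P[...,2]<.066); q=P[m][:,:2].astype(np.float32)
    r=cv2.minAreaRect(q); print(c,m.sum(),'tray rect',r, np.percentile(q,[0.5,99.5],axis=0).round(3).tolist())
    # spout
    s=b&(P[...,2]>.04)&(P[...,2]<.066)&(P[...,1]>.02)
    print('ymax pts',P[s][np.argsort(-P[s][:,1])[:8]].round(3).tolist())
    t=b&(P[...,2]>.195)&(P[...,2]<.222); q=P[t]; 
    x=q[np.abs(q[:,1]-np.median(q[:,1]))>.02]
    print('topbar n',len(x), np.percentile(x,[2,50,98],axis=0).round(3).tolist(),'fit x(y)',np.polyfit(x[:,1],x[:,0],1))
```

```text
scene 2646 tray rect ((0.5850666761398315, -0.12016783654689789), (0.22170007228851318, 0.4159882366657257), 47.16242218017578) [[0.457, -0.236], [0.748, 0.078]]
ymax pts [[0.502, 0.082, 0.048], [0.509, 0.082, 0.057], [0.508, 0.082, 0.051], [0.501, 0.081, 0.051], [0.493, 0.08, 0.05], [0.487, 0.08, 0.055], [0.504, 0.079, 0.053], [0.51, 0.079, 0.056]]
topbar n 247 [[0.496, -0.147, 0.196], [0.511, -0.088, 0.212], [0.53, 0.007, 0.217]] fit x(y) [-0.16243713  0.50028815]
side 1612 tray rect ((0.5839165449142456, -0.12037664651870728), (0.22307954728603363, 0.4183259606361389), 47.237606048583984) [[0.454, -0.238], [0.747, 0.08]]
ymax pts [[0.504, 0.084, 0.054], [0.498, 0.084, 0.055], [0.507, 0.084, 0.053], [0.501, 0.083, 0.053], [0.492, 0.083, 0.054], [0.507, 0.081, 0.058], [0.489, 0.08, 0.052], [0.507, 0.08, 0.053]]
topbar n 105 [[0.491, -0.146, 0.196], [0.501, -0.024, 0.214], [0.528, 0.009, 0.219]] fit x(y) [-0.17413266  0.49646095]
```

```bash
cat >> h.py <<'E'
def circ(q,r):
    from scipy.optimize import least_squares
    return least_squares(lambda c:np.hypot(q[:,0]-c[0],q[:,1]-c[1])-r,q[:,:2].mean(0)-[0.01,0],loss='soft_l1',f_scale=.002).x
E
python3 - <<'E'
from h import *
from scipy.optimize import least_squares
s=robot.state(); R=cv2.Rodrigues(np.array(s['eef_rot']))[0]
print('tcp',s['eef_pos'],'tool y',R[:,1].round(3),'z',R[:,2].round(3))
B=np.array([.575,-.0585,.167])
def loc(P,b): 
    c,n=np.cos(b[2]),np.sin(b[2]); d=P[:,:2]-b[:2]; return np.c_[d@[c,n],d@[-n,c],P[:,2]]
pts=[]
for c in ['scene','side']:
    P=np.load(c+'0.npz')['P'].reshape(-1,3)
    L=loc(P,B); 
    # rim outer/edges: points near z 54..62, and top bar
    print(c)
    for n,m in dict(rim=(abs(L[:,2]-.060)<.003)&(abs(L[:,0]+.045)<.075)&(abs(L[:,1])<.165)).items():
        q=L[m]; print(n,m.sum(),np.percentile(q,[1,99],axis=0).round(4).tolist())
    m=(abs(L[:,2]-.056)<.006)&(abs(L[:,1])<.125)&(abs(L[:,0]+.102)<.012)
    q=L[m]; print('front rim',m.sum(),np.polyfit(q[:,1],q[:,0],1),np.percentile(q[:,0],[5,50,95]))
    m=(abs(L[:,2]-.053)<.009)&(abs(L[:,1]-.14)<.025)&(abs(L[:,0]+.05)<.03)
    q=L[m]; print('spout',m.sum(),np.percentile(q,[2,98],axis=0).round(4).tolist())
    m=(abs(L[:,2]-.212)<.007)&(abs(L[:,1])<.09)&(abs(L[:,0]+.064)<.02)&(abs(L[:,1])>.018)
    q=L[m]; print('bar',m.sum(),np.polyfit(q[:,1],q[:,0],1),np.percentile(q,[2,50,98],axis=0).round(4).tolist())
    m=(P[:,2]>.006)&(P[:,2]<.043)&(np.hypot(P[:,0]-.495,P[:,1]-.361)<.045)
    q=P[m]; q=q[q[:,2]>.034]; print('cup rim',len(q),circ(q,.0265),np.percentile(q,[1,99],axis=0).round(4).tolist())
E
```

```text
tcp [ 0.20956727 -0.56218881  0.23127927] tool y [-0.349  0.937  0.   ] z [-0.  0. -1.]
scene
rim 396 [[-0.106, -0.111, 0.0571], [0.0106, 0.1433, 0.0629]]
front rim 159 [ 0.00698063 -0.10308235] [-0.10630875 -0.10344813 -0.09831715]
spout 121 [[-0.0648, 0.1157, 0.0462], [-0.0404, 0.1503, 0.0586]]
bar 210 [ 0.00459034 -0.06550473] [[-0.0706, -0.0779, 0.2055], [-0.0651, 0.0195, 0.2134], [-0.0607, 0.0763, 0.2168]]
cup rim 108 [0.49500592 0.36026087] [[0.4676, 0.3336, 0.0341], [0.5219, 0.3874, 0.0417]]
side
rim 222 [[-0.1086, -0.1126, 0.0572], [0.0066, 0.1409, 0.0629]]
front rim 129 [ 0.01522922 -0.10264901] [-0.10815348 -0.10484038 -0.09240013]
spout 86 [[-0.0672, 0.1154, 0.0478], [-0.0436, 0.1528, 0.0598]]
bar 83 [-0.00357617 -0.06882285] [[-0.0748, -0.077, 0.2052], [-0.0684, 0.0445, 0.2153], [-0.0635, 0.0796, 0.2188]]
cup rim 116 [0.49188853 0.36068172] [[0.4651, 0.3327, 0.0345], [0.5181, 0.3876, 0.0427]]
```

```bash
python3 -m pendant '[{"dx":0.03,"dy":0.03,"dz":0.04,"roll":0.1},{"dx":0.06,"dy":0.07,"dz":0.07,"roll":0.25},{"dx":0.09,"dy":0.12,"dz":0.09,"roll":0.4},{"dx":0.12,"dy":0.17,"dz":0.11,"roll":0.55},{"dx":0.15,"dy":0.22,"dz":0.12,"roll":0.7},{"dx":0.17,"dy":0.275,"dz":0.13,"roll":0.85},{"dx":0.18,"dy":0.33,"dz":0.13,"roll":1.0},{"dx":0.19,"dy":0.385,"dz":0.13,"roll":1.1},{"dx":0.19,"dy":0.44,"dz":0.13,"roll":1.2},{"dx":0.19,"dy":0.5,"dz":0.13,"roll":1.3}]'
python3 -m pendant '[{"dy":0.055,"roll":0.03},{"dx":0.01,"dy":0.11,"roll":0.06},{"dx":0.02,"dy":0.165,"roll":0.077},{"dx":0.04,"dy":0.22,"dz":-0.02,"roll":0.077},{"dx":0.06,"dy":0.27,"dz":-0.06,"roll":0.077},{"dx":0.075,"dy":0.32,"dz":-0.1,"roll":0.077},{"dx":0.09,"dy":0.37,"dz":-0.14,"roll":0.077},{"dx":0.094,"dy":0.42,"dz":-0.17,"roll":0.077},{"dx":0.094,"dy":0.423,"dz":-0.19,"roll":0.077},{"dx":0.094,"dy":0.423,"dz":-0.19,"roll":0.077}]'
python3 - <<'E'
from h import *
s=robot.state(); R=cv2.Rodrigues(np.array(s['eef_rot']))[0]
print(s['time'],s['eef_pos'],'yaw',np.arctan2(-R[1,1],-R[0,1]))
K=cal('wrist'); im,d=robot.snapshot('wrist'); save('w1',im); P=cloud('wrist',d,K).reshape(-1,3)
q=P[(d.ravel()>0)&(P[:,2]>.034)&(P[:,2]<.046)&(np.hypot(P[:,0]-.494,P[:,1]-.36)<.04)]
print(len(q),circ(q,.0265),np.percentile(q,[1,50,99],axis=0).round(4).tolist())
E
```

```text
0.8 [ 0.20956727 -0.56218881  0.23127927] yaw -1.214009953074815invalid input
invalid input
h.py:14: RuntimeWarning: Mean of empty slice.
  return least_squares(lambda c:np.hypot(q[:,0]-c[0],q[:,1]-c[1])-r,q[:,:2].mean(0)-[0.01,0],loss='soft_l1',f_scale=.002).x
  ret = um.true_divide(
Traceback (most recent call last):
  File "h.py", line 14, in circ
    return least_squares(lambda c:np.hypot(q[:,0]-c[0],q[:,1]-c[1])-r,q[:,:2].mean(0)-[0.01,0],loss='soft_l1',f_scale=.002).x
           ~~~~~~~~~~~~~^^^^^^^^^^^^^^^^^^^^^^^^^^^^^^^^^^^^^^^^^^^^^^^^^^^^^^^^^^^^^^^^^^^^^^^^^^^^^^^^^^^^^^^^^^^^^^^^^^^
ValueError: Initial guess is outside of provided bounds
```

```bash
python3 -m pendant '[{"dx":0.03,"dy":0.03,"dz":0.04,"roll":0.1,"fingers":1},{"dx":0.06,"dy":0.07,"dz":0.07,"roll":0.25,"fingers":1},{"dx":0.09,"dy":0.12,"dz":0.09,"roll":0.4,"fingers":1},{"dx":0.12,"dy":0.17,"dz":0.11,"roll":0.55,"fingers":1},{"dx":0.15,"dy":0.22,"dz":0.12,"roll":0.7,"fingers":1},{"dx":0.17,"dy":0.275,"dz":0.13,"roll":0.85,"fingers":1},{"dx":0.18,"dy":0.33,"dz":0.13,"roll":1.0,"fingers":1},{"dx":0.19,"dy":0.385,"dz":0.13,"roll":1.1,"fingers":1},{"dx":0.19,"dy":0.44,"dz":0.13,"roll":1.2,"fingers":1},{"dx":0.19,"dy":0.5,"dz":0.13,"roll":1.3,"fingers":1}]'
```

```text
time: 2.1
eef_pos: [0.3992, -0.0606, 0.3614]
eef_rot: [-2.317, 2.12, -0.0]
contact_force: [1.6, 0.3, 0.5]
gripper_width: 1.003
gripper_force: 0.0
```

All keys are required.

```bash
python3 -m pendant '[{"dx":0,"dy":0.055,"dz":0,"roll":0.03,"fingers":1},{"dx":0.01,"dy":0.11,"dz":0,"roll":0.06,"fingers":1},{"dx":0.02,"dy":0.165,"dz":0,"roll":0.077,"fingers":1},{"dx":0.04,"dy":0.22,"dz":-0.02,"roll":0.077,"fingers":1},{"dx":0.06,"dy":0.265,"dz":-0.06,"roll":0.077,"fingers":1},{"dx":0.075,"dy":0.31,"dz":-0.1,"roll":0.077,"fingers":1},{"dx":0.09,"dy":0.355,"dz":-0.14,"roll":0.077,"fingers":1},{"dx":0.094,"dy":0.4,"dz":-0.17,"roll":0.077,"fingers":1},{"dx":0.094,"dy":0.423,"dz":-0.19,"roll":0.077,"fingers":1},{"dx":0.094,"dy":0.423,"dz":-0.19,"roll":0.077,"fingers":1}]'
python3 - <<'E'
from h import *
s=robot.state(); R=cv2.Rodrigues(np.array(s['eef_rot']))[0]
print(s['time'],s['eef_pos'],'yaw',np.arctan2(-R[1,1],-R[0,1]))
K=cal('wrist'); im,d=robot.snapshot('wrist'); save('w1',im); P=cloud('wrist',d,K).reshape(-1,3)
q=P[(d.ravel()>0)&(P[:,2]>.034)&(P[:,2]<.046)&(np.hypot(P[:,0]-.494,P[:,1]-.36)<.04)]
print(len(q))
if len(q)>20: print(circ(q,.0265),np.percentile(q,[1,50,99],axis=0).round(4).tolist())
E
```

```text
time: 3.35
eef_pos: [0.4927, 0.3613, 0.1688]
eef_rot: [2.393, -2.029, -0.0]
contact_force: [-0.1, 0.1, 0.3]
gripper_width: 1.001
gripper_force: 0.0
3.35 [0.49269964 0.3612829  0.16882483] yaw 0.16442614937368713
655
[0.4927675  0.36103478] [[0.4657, 0.3342, 0.0343], [0.4928, 0.3642, 0.0402], [0.5198, 0.3885, 0.0422]]
```

View pics/w1.png

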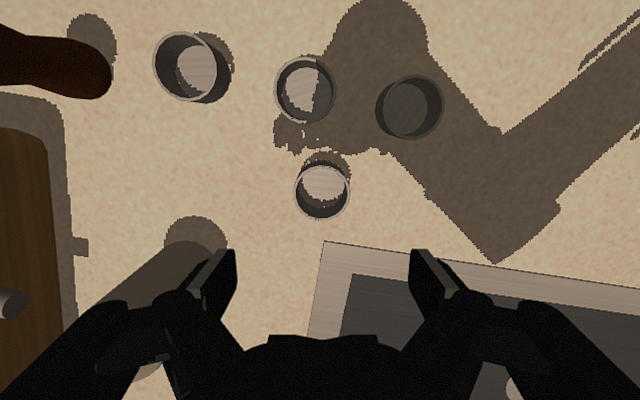

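```bash
python3 -m pendant '[{"dx":0,"dy":0,"dz":-0.05,"roll":0,"fingers":1},{"dx":0,"dy":0,"dz":-0.1,"roll":0,"fingers":1},{"dx":0,"dy":0,"dz":-0.14,"roll":0,"fingers":1},{"dx":0,"dy":0,"dz":-0.163,"roll":0,"fingers":1},{"dx":0,"dy":0,"dz":-0.163,"roll":0,"fingers":1},{"dx":0,"dy":0,"dz":-0.163,"roll":0,"fingers":0.5},{"dx":0,"dy":0,"dz":-0.163,"roll":0,"fingers":0.5},{"dx":0,"dy":0,"dz":-0.163,"roll":0,"fingers":0.5},{"dx":0,"dy":0,"dz":-0.163,"roll":0,"fingers":0.5},{"dx":0,"dy":0,"dz":-0.163,"roll":0,"fingers":0.5}]' 30
```

```text
time: 4.65
eef_pos: [0.4948, 0.3617, 0.0112]
eef_rot: [-2.392, 2.03, -0.001]
contact_force: [-1.0, -1.3, 7.3]
gripper_width: 0.652
gripper_force: 32.3
```

```bash
python3 -m pendant '[{"dx":0,"dy":0,"dz":0.04,"roll":0,"fingers":0.5},{"dx":0,"dy":0,"dz":0.085,"roll":0,"fingers":0.5},{"dx":-0.005,"dy":-0.04,"dz":0.1,"roll":0,"fingers":0.5},{"dx":-0.01,"dy":-0.09,"dz":0.1,"roll":0,"fingers":0.5},{"dx":-0.015,"dy":-0.14,"dz":0.1,"roll":0,"fingers":0.5},{"dx":-0.015,"dy":-0.161,"dz":0.1,"roll":0,"fingers":0.5},{"dx":-0.015,"dy":-0.161,"dz":0.1,"roll":0,"fingers":0.5},{"dx":-0.015,"dy":-0.161,"dz":0.1,"roll":0,"fingers":0.5}]'
python3 - <<'E'
from h import *
s=robot.state(); p=s['eef_pos']
for c in ['scene','side','wrist']:
    K=cal(c); im,d=robot.snapshot(c); P=cloud(c,d,K); 
    save(c+'2',im); Q=P.reshape(-1,3)
    for r in robot.masks_of('cup',c):
        q=P[r['mask']&(d>0)]
        if len(q) and np.hypot(*(np.median(q,0)[:2]-p[:2]))<.04: print(c,r['p'],len(q),np.percentile(q,[1,50,99],axis=0).round(4).tolist())
    L=Q-[.5715,-.059,0]; a=.163; L=np.c_[L@[np.cos(a),np.sin(a),0],L@[-np.sin(a),np.cos(a),0],Q[:,2]]
    m=(abs(L[:,2]-.053)<.009)&(abs(L[:,1]-.14)<.03)&(abs(L[:,0]+.05)<.03)
    q=L[m]; 
    if len(q)>10: print('spout',c,m.sum(),np.percentile(q,[2,98],axis=0).round(4).tolist())
    m=(abs(L[:,2]-.212)<.009)&(abs(L[:,1])<.09)&(abs(L[:,0]+.064)<.02)&(abs(L[:,1])>.018)
    q=L[m]
    if len(q)>10: print('bar',m.sum(),np.polyfit(q[:,1],q[:,0],1),np.percentile(q,[2,50,98],axis=0).round(4).tolist())
E
```

```text
time: 5.65
eef_pos: [0.4787, 0.2005, 0.1084]
eef_rot: [-2.395, 2.033, 0.0]
contact_force: [-0.3, 0.9, -1.0]
gripper_width: 0.65
gripper_force: 32.6
scene 0.46 162 [[0.3923, 0.1516, -0.0018], [0.492, 0.1844, 0.1205], [0.5232, 0.2267, 0.1868]]
spout scene 135 [[-0.0615, 0.1114, 0.0462], [-0.0372, 0.1502, 0.0588]]
bar 220 [ 0.00099464 -0.06184173] [[-0.068, -0.0775, 0.2036], [-0.0615, 0.0194, 0.213], [-0.057, 0.0772, 0.217]]
side 0.9 429 [[0.4495, 0.1712, 0.0978], [0.474, 0.1903, 0.1166], [0.4993, 0.2279, 0.1397]]
wrist 0.8 12782 [[0.4526, 0.1734, 0.1002], [0.4772, 0.209, 0.1176], [0.5034, 0.2264, 0.1382]]
spout wrist 1431 [[-0.0625, 0.1349, 0.0497], [-0.0393, 0.1524, 0.0596]]
```

View pics/wrist2.png

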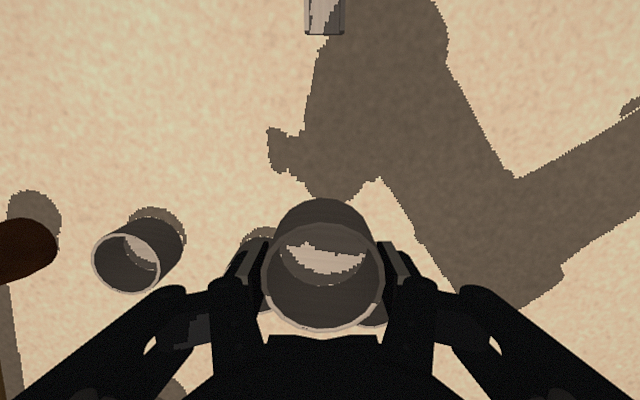

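```bash
python3 -m pendant '[{"dx":0.003,"dy":-0.02,"dz":-0.04,"roll":0,"fingers":0.5},{"dx":0.006,"dy":-0.04,"dz":-0.08,"roll":0,"fingers":0.5},{"dx":0.006,"dy":-0.04,"dz":-0.095,"roll":0,"fingers":0.5},{"dx":0.006,"dy":-0.04,"dz":-0.095,"roll":0,"fingers":0.5},{"dx":0.006,"dy":-0.04,"dz":-0.095,"roll":0,"fingers":0.5}]'
python3 - <<'E'
from h import *
s=robot.state(); print(s['eef_pos'])
E
```

```text
time: 6.58
eef_pos: [0.4852, 0.1608, 0.0143]
eef_rot: [-2.394, 2.031, -0.001]
contact_force: [-0.3, 0.1, -0.4]
gripper_width: 0.653
gripper_force: 32.8
[0.48524966 0.16075046 0.01426793]
```

```bash
python3 -m pendant '[{"dx":0.004,"dy":-0.025,"dz":-0.001,"roll":0,"fingers":0.5},{"dx":0.007,"dy":-0.05,"dz":-0.001,"roll":0,"fingers":0.5},{"dx":0.0105,"dy":-0.07,"dz":-0.001,"roll":0,"fingers":0.5},{"dx":0.0127,"dy":-0.0847,"dz":-0.001,"roll":0,"fingers":0.5},{"dx":0.0127,"dy":-0.0847,"dz":-0.001,"roll":0,"fingers":0.5},{"dx":0.0127,"dy":-0.0847,"dz":-0.001,"roll":0,"fingers":0.5}]'
python3 - <<'E'
from h import *
B=np.array([.5715,-.059,0]);a=.163
for c in ['wrist','side','scene']:
    K=cal(c); im,d=robot.snapshot(c); P=cloud(c,d,K);Q=P.reshape(-1,3); save(c+'3',im)
    L=Q-B; L=np.c_[L@[np.cos(a),np.sin(a),0],L@[-np.sin(a),np.cos(a),0],Q[:,2]]
    m=(abs(L[:,2]-.057)<.005)&(abs(L[:,1]-.135)<.02)&(abs(L[:,0]+.05)<.02)
    q=L[m]; 
    if len(q)>10: print('spout',c,m.sum(),np.percentile(q,[2,98],axis=0).round(4).tolist())
    m=(abs(L[:,2]-.042)<.004)&(np.hypot(L[:,1]-.145,L[:,0]+.05)<.036)
    q=L[m]; 
    if len(q)>10: print('cup',c,m.sum(),np.percentile(q,[2,98],axis=0).round(4).tolist(),circ(q,.0265))
E
```

```text
time: 7.32
eef_pos: [0.4974, 0.0756, 0.0125]
eef_rot: [-2.395, 2.033, -0.0]
contact_force: [0.2, 0.8, -0.7]
gripper_width: 0.652
gripper_force: 32.8
spout wrist 2818 [[-0.0627, 0.1157, 0.052], [-0.0392, 0.1515, 0.0597]]
cup wrist 3088 [[-0.0816, 0.1231, 0.0383], [-0.0199, 0.1713, 0.0452]] [-0.05168405  0.14411156]
spout side 29 [[-0.0644, 0.1283, 0.0521], [-0.0408, 0.151, 0.0603]]
cup side 61 [[-0.0809, 0.1225, 0.0384], [-0.0183, 0.1723, 0.0458]] [-0.05283107  0.14495093]
spout scene 11 [[-0.062, 0.1155, 0.0523], [-0.0379, 0.1211, 0.0582]]
cup scene 27 [[-0.0743, 0.1316, 0.038], [-0.0196, 0.1711, 0.044]] [-0.04931029  0.14433578]
```

View pics/wrist3.png

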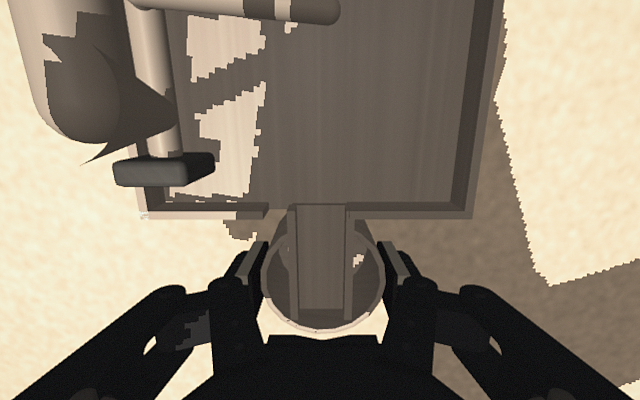

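```bash
python3 -m pendant '[{"dx":0,"dy":0,"dz":-0.003,"roll":0,"fingers":0.5},{"dx":0,"dy":0,"dz":-0.003,"roll":0,"fingers":0.5},{"dx":0,"dy":0,"dz":-0.003,"roll":0,"fingers":1},{"dx":0,"dy":0,"dz":-0.001,"roll":0,"fingers":1},{"dx":0,"dy":0,"dz":0,"roll":0,"fingers":1},{"dx":0,"dy":0,"dz":0,"roll":0,"fingers":1}]'
python3 -m pendant '[{"dx":0,"dy":0,"dz":0.03,"roll":0,"fingers":1},{"dx":0,"dy":0,"dz":0.08,"roll":0,"fingers":1},{"dx":0,"dy":0,"dz":0.14,"roll":0,"fingers":1},{"dx":0,"dy":0,"dz":0.2,"roll":0,"fingers":1},{"dx":0,"dy":0,"dz":0.26,"roll":0,"fingers":1},{"dx":-0.04,"dy":-0.03,"dz":0.3,"roll":0,"fingers":0},{"dx":-0.08,"dy":-0.06,"dz":0.3,"roll":0,"fingers":0},{"dx":-0.12,"dy":-0.1,"dz":0.3,"roll":0,"fingers":0},{"dx":-0.12,"dy":-0.14,"dz":0.3,"roll":0,"fingers":0},{"dx":-0.12,"dy":-0.14,"dz":0.3,"roll":0,"fingers":0}]'
python3 - <<'E'
from h import *
B=np.array([.5715,-.059,0]);a=.163
for c in ['side','scene']:
    K=cal(c); im,d=robot.snapshot(c); P=cloud(c,d,K);Q=P.reshape(-1,3); save(c+'4',im)
    L=Q-B; L=np.c_[L@[np.cos(a),np.sin(a),0],L@[-np.sin(a),np.cos(a),0],Q[:,2]]
    m=(abs(L[:,2]-.040)<.005)&(np.hypot(L[:,1]-.145,L[:,0]+.05)<.034)
    q=L[m]; print('cup',c,m.sum(),circ(q,.0265))
    m=(L[:,2]>.23)&(L[:,2]<.29)&(abs(L[:,1])<.025)&(abs(L[:,0]+.067)<.03)
    q=L[m]; print('foot',c,m.sum(),np.percentile(q,[2,50,98],axis=0).round(4).tolist())
    m=(L[:,2]>.26)&m
    q=L[m]; print('foot',c,m.sum(),np.percentile(q,[2,50,98],axis=0).round(4).tolist())
E
```

```text
time: 8.22
eef_pos: [0.4973, 0.0751, 0.0123]
eef_rot: [-2.395, 2.033, -0.0]
contact_force: [-0.7, -0.0, -0.6]
gripper_width: 1.0
gripper_force: 0.0
time: 9.48
eef_pos: [0.3767, -0.0667, 0.3129]
eef_rot: [-2.39, 2.037, -0.002]
contact_force: [-0.5, 0.5, 0.3]
gripper_width: 0.001
gripper_force: 0.0
cup side 60 [-0.0526733   0.14466653]
foot side 110 [[-0.078, -0.0181, 0.2322], [-0.0653, 0.0063, 0.2672], [-0.0528, 0.0181, 0.2756]]
foot side 71 [[-0.0781, -0.0195, 0.261], [-0.0688, 0.0082, 0.2713], [-0.0609, 0.0184, 0.2757]]
cup scene 59 [-0.04993992  0.14357353]
foot scene 220 [[-0.0717, -0.0181, 0.2315], [-0.0598, -0.0007, 0.2621], [-0.0504, 0.0162, 0.2734]]
foot scene 115 [[-0.0722, -0.0187, 0.2611], [-0.0625, -0.0003, 0.2693], [-0.0577, 0.0164, 0.2738]]
```

View pics/side4.png

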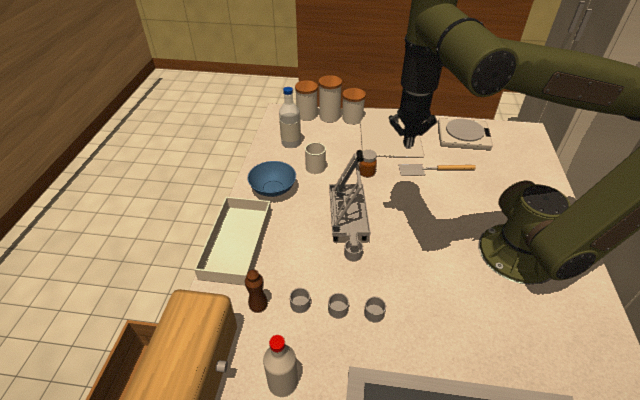

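```bash
python3 -m pendant '[{"dx":0.03,"dy":-0.016,"dz":-0.03,"roll":0,"fingers":0},{"dx":0.047,"dy":-0.0166,"dz":-0.066,"roll":0,"fingers":0},{"dx":0.075,"dy":-0.012,"dz":-0.066,"roll":0,"fingers":0},{"dx":0.1,"dy":-0.008,"dz":-0.066,"roll":0,"fingers":0},{"dx":0.12,"dy":-0.005,"dz":-0.066,"roll":0,"fingers":0},{"dx":0.14,"dy":-0.001,"dz":-0.066,"roll":0,"fingers":0},{"dx":0.16,"dy":0.002,"dz":-0.066,"roll":0,"fingers":0},{"dx":0.18,"dy":0.005,"dz":-0.066,"roll":0,"fingers":0},{"dx":0.195,"dy":0.008,"dz":-0.066,"roll":0,"fingers":0},{"dx":0.195,"dy":0.008,"dz":-0.066,"roll":0,"fingers":0}]'
python3 -m pendant '[{"dx":0.01,"dy":0.001,"dz":0,"roll":0,"fingers":0},{"dx":0.01,"dy":0.001,"dz":0,"roll":0,"fingers":0},{"dx":0,"dy":0,"dz":0.04,"roll":0,"fingers":0},{"dx":-0.05,"dy":-0.01,"dz":0.08,"roll":0,"fingers":0.5},{"dx":-0.1,"dy":-0.02,"dz":0.08,"roll":0,"fingers":0.5},{"dx":-0.15,"dy":-0.02,"dz":0.08,"roll":0,"fingers":0.5},{"dx":-0.15,"dy":-0.02,"dz":0.08,"roll":0,"fingers":0.5}]'
python3 - <<'E'
from h import *
B=np.array([.5715,-.059,0]);a=.163
for c in ['side','scene']:
    K=cal(c); im,d=robot.snapshot(c); P=cloud(c,d,K);Q=P.reshape(-1,3); save(c+'5',im)
    L=Q-B; L=np.c_[L@[np.cos(a),np.sin(a),0],L@[-np.sin(a),np.cos(a),0],Q[:,2]]
    m=(abs(L[:,2]-.040)<.005)&(np.hypot(L[:,1]-.145,L[:,0]+.05)<.034)
    q=L[m]; print('cup',c,m.sum(),circ(q,.0265))
    m=(abs(L[:,2]-.212)<.009)&(abs(L[:,1])<.09)&(abs(L[:,0]+.064)<.02)
    q=L[m]; print('bar',m.sum(),np.polyfit(q[:,1],q[:,0],1),np.percentile(q,[2,50,98],axis=0).round(4).tolist())
    m=(L[:,2]>.23)&(L[:,2]<.29)&(abs(L[:,1])<.025)&(abs(L[:,0]+.0)<.1)
    print('above bar',m.sum())
    m=(L[:,2]>.008)&(L[:,2]<.12)&(abs(L[:,1])<.022)&(L[:,0]>.025)&(L[:,0]<.16)
    q=L[m]; print('leg down',m.sum()); 
    if m.sum()>5: print(np.percentile(q,[2,50,98],axis=0).round(4).tolist())
E
```

```text
time: 10.82
eef_pos: [0.5728, -0.0555, 0.2446]
eef_rot: [2.395, -2.03, -0.003]
contact_force: [-0.5, -0.7, -0.5]
gripper_width: -0.0
gripper_force: 0.0
time: 11.7
eef_pos: [0.42, -0.0775, 0.3289]
eef_rot: [-2.391, 2.03, -0.006]
contact_force: [0.1, -0.5, 0.1]
gripper_width: 0.497
gripper_force: 0.0
cup side 60 [-0.05244685  0.14458313]
bar 139 [ 0.00110653 -0.06553168] [[-0.0711, -0.0745, 0.2036], [-0.0655, 0.0118, 0.216], [-0.0592, 0.0781, 0.2202]]
above bar 0
leg down 211
[[0.0281, -0.0148, 0.0533], [0.0812, 0.0021, 0.0792], [0.1199, 0.0179, 0.1098]]
cup scene 58 [-0.04993787  0.14375507]
bar 274 [-0.00115033 -0.0618819 ] [[-0.0673, -0.0777, 0.2045], [-0.0615, 0.0014, 0.2133], [-0.0573, 0.0766, 0.2169]]
above bar 0
leg down 416
[[0.027, -0.0157, 0.0553], [0.0801, -0.0004, 0.0786], [0.1223, 0.0163, 0.1126]]
```

View pics/scene5.png

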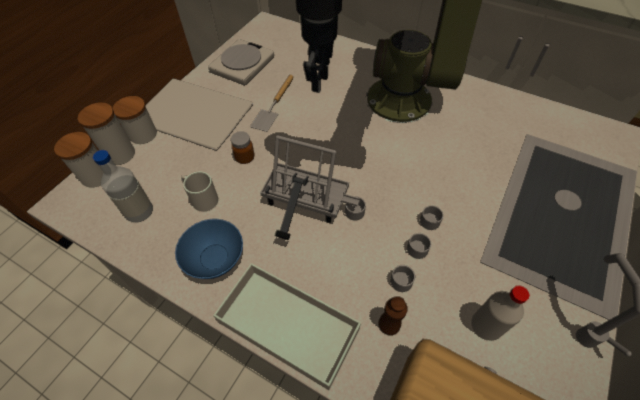

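```bash
python3 -m pendant '[{"dx":0.045,"dy":0.004,"dz":-0.01,"roll":0,"fingers":0.6},{"dx":0.088,"dy":0.008,"dz":-0.03,"roll":0,"fingers":0.6},{"dx":0.088,"dy":0.008,"dz":-0.06,"roll":0,"fingers":0.6},{"dx":0.088,"dy":0.008,"dz":-0.09,"roll":0,"fingers":0.6},{"dx":0.088,"dy":0.008,"dz":-0.115,"roll":0,"fingers":0.6},{"dx":0.088,"dy":0.008,"dz":-0.136,"roll":0,"fingers":0.6},{"dx":0.088,"dy":0.008,"dz":-0.136,"roll":0,"fingers":0.6}]'
python3 -m pendant '[{"dx":0,"dy":0,"dz":0,"roll":0,"fingers":0.3},{"dx":0,"dy":0,"dz":0,"roll":0,"fingers":0},{"dx":0,"dy":0,"dz":0,"roll":0,"fingers":0},{"dx":0,"dy":0,"dz":0,"roll":0,"fingers":0},{"dx":0,"dy":0,"dz":0,"roll":0,"fingers":0}]' 40
python3 - <<'E'
from h import *
s=robot.state(); R=cv2.Rodrigues(np.array(s['eef_rot']))[0]
p=np.array(s['eef_pos']);print('yaw',np.arctan2(-R[1,1],-R[0,1])%np.pi)
a=.163;d=p-[.5715,-.059,0];print('local',d@[np.cos(a),np.sin(a),0],d@[-np.sin(a),np.cos(a),0])
E
```

```text
time: 12.68
eef_pos: [0.5098, -0.0689, 0.1875]
eef_rot: [2.391, -2.031, -0.006]
contact_force: [-0.1, 0.6, -0.0]
gripper_width: 0.599
gripper_force: 0.0
time: 13.3
eef_pos: [0.5102, -0.0691, 0.1913]
eef_rot: [-2.395, 2.033, -0.001]
contact_force: [-4.1, 1.1, 5.2]
gripper_width: 0.1
gripper_force: 39.1
yaw 0.16297330509551475
local -0.06208480473957513 -2.119391055247778e-05
```

```bash
python3 -m pendant '[{"dx":0.0075,"dy":0.0012,"dz":0.003,"roll":0,"fingers":0},{"dx":0.0153,"dy":0.0025,"dz":0.0056,"roll":0,"fingers":0},{"dx":0.023,"dy":0.0038,"dz":0.008,"roll":0,"fingers":0},{"dx":0.031,"dy":0.0051,"dz":0.0097,"roll":0,"fingers":0},{"dx":0.039,"dy":0.0064,"dz":0.0112,"roll":0,"fingers":0},{"dx":0.0472,"dy":0.0077,"dz":0.0122,"roll":0,"fingers":0},{"dx":0.0553,"dy":0.009,"dz":0.0128,"roll":0,"fingers":0},{"dx":0.0635,"dy":0.0104,"dz":0.013,"roll":0,"fingers":0},{"dx":0.0635,"dy":0.0104,"dz":0.013,"roll":0,"fingers":0},{"dx":0.0635,"dy":0.0104,"dz":0.013,"roll":0,"fingers":0}]'
cat > chk.py <<'E'
from h import *
import sys
n=sys.argv[1]
B=np.array([.5715,-.059,0]);a=.163
s=robot.state();p=np.array(s['eef_pos'])-B;print('tcp local',p@[np.cos(a),np.sin(a),0],p@[-np.sin(a),np.cos(a),0],p[2],s['contact_force'])
for c in ['side','scene']:
    K=cal(c); im,d=robot.snapshot(c); P=cloud(c,d,K);Q=P.reshape(-1,3); save(c+n,im)
    L=Q-B; L=np.c_[L@[np.cos(a),np.sin(a),0],L@[-np.sin(a),np.cos(a),0],Q[:,2]]
    m=(abs(L[:,2]-.040)<.005)&(np.hypot(L[:,1]-.145,L[:,0]+.05)<.034)
    q=L[m]; print('cup',c,m.sum(),circ(q,.0265))
    m=(abs(L[:,2]-.225)<.009)&(abs(L[:,1])<.08)&(abs(L[:,1])>.045)&(abs(L[:,0])<.03)
    q=L[m]; print('bar',m.sum(),np.percentile(q,[5,50,95],axis=0).round(4).tolist())
    m=(L[:,2]>.08)&(L[:,2]<.21)&(abs(abs(L[:,1])-.075)<.012)&(abs(L[:,0])<.03)
    q=L[m]; print('uprights',m.sum(),'dx/dz',np.polyfit(q[:,2]-.06,q[:,0],1))
    m=(L[:,2]>.001)&(L[:,2]<.12)&(abs(L[:,1])<.025)&(L[:,0]>.025)&(L[:,0]<.16)
    q=L[m]; print('leg',m.sum(),np.percentile(q,[2,50,98],axis=0).round(4).tolist())
E
python3 chk.py 6
```

```text
time: 14.55
eef_pos: [0.5738, -0.0585, 0.2029]
eef_rot: [2.395, -2.033, -0.0]
contact_force: [-1.6, -0.5, 1.6]
gripper_width: 0.095
gripper_force: 40.9
tcp local 0.0023823293028648355 0.00012748670106784235 0.20286391252169514 [-1.62595585 -0.53038767  1.63672711]
cup side 61 [-0.05263439  0.14479434]
bar 37 [[-0.0033, 0.0288, 0.2197], [0.0003, 0.0681, 0.2288], [0.0037, 0.0775, 0.2318]]
uprights 105 dx/dz [ 0.01637678 -0.0022022 ]
leg 343 [[0.028, -0.0216, 0.0011], [0.0763, 0.0034, 0.0183], [0.1522, 0.0235, 0.1152]]
cup scene 54 [-0.0500363   0.14372715]
bar 127 [[0.0004, -0.0759, 0.2195], [0.0056, 0.0467, 0.2267], [0.0081, 0.0761, 0.2296]]
uprights 261 dx/dz [0.01400422 0.00334967]
leg 484 [[0.0298, -0.0175, 0.0014], [0.0749, -0.0004, 0.0514], [0.1429, 0.0176, 0.1164]]
```

View pics/side6.png

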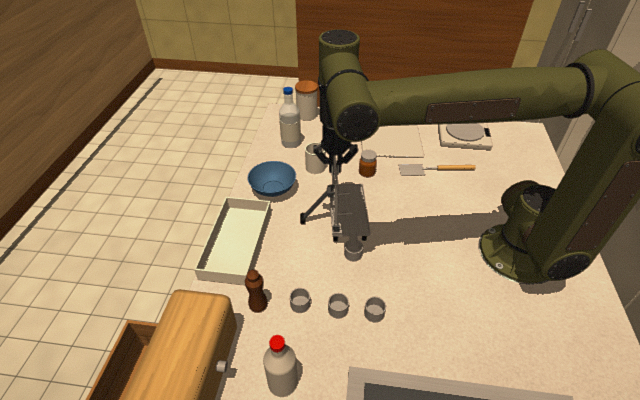

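```bash
python3 -m pendant '[{"dx":-0.001,"dy":0,"dz":0,"roll":0,"fingers":0},{"dx":-0.001,"dy":0,"dz":0,"roll":0,"fingers":0},{"dx":-0.001,"dy":0,"dz":0,"roll":0,"fingers":0},{"dx":-0.001,"dy":0,"dz":0,"roll":0,"fingers":0}]'
python3 chk.py 7; python3 -c "
from cell import robot
print(robot.finish_job())"
```

```text
time: 15.15
eef_pos: [0.5726, -0.0587, 0.203]
eef_rot: [2.394, -2.033, -0.001]
contact_force: [-2.5, -3.5, -2.0]
gripper_width: 0.099
gripper_force: 40.7
tcp local 0.00111520537613894 0.00013086000024773226 0.20295391225031204 [-2.50989016 -3.48822623 -1.99773425]
cup side 63 [-0.05259447  0.14544698]
bar 43 [[-0.0056, -0.0377, 0.2179], [-0.0003, 0.068, 0.2279], [0.0035, 0.0779, 0.2319]]
uprights 116 dx/dz [ 0.00370925 -0.00147064]
leg 366 [[0.0281, -0.0226, 0.0011], [0.0786, 0.0031, 0.0162], [0.152, 0.0228, 0.1122]]
cup scene 55 [-0.04957237  0.14354181]
bar 130 [[-0.0009, -0.0761, 0.2185], [0.004, 0.0465, 0.226], [0.0068, 0.0762, 0.229]]
uprights 264 dx/dz [0.00739369 0.00339236]
leg 502 [[0.0297, -0.0173, 0.0011], [0.073, -0.0002, 0.0499], [0.1408, 0.0193, 0.1172]]
the job is handed in; nothing more can be done
None
```

The job is handed in: the cup stands within about 2 mm of its spot under the spout tip, the leg is fully down, and the fingers hold the frame within about 0.01 rad of upright. The jar, mug and mill look undisturbed in the pictures, though I did not measure them again.

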